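Tip two standing cartons down onto the marked packing spot

ROBOT

A 6-joint arm with a two-finger parallel gripper is mounted at the origin on the work surface. World frame = base frame: x ahead of the robot, y to its left, z up, the work surface at z = 0. Lengths are in m, angles in degrees, forces in N, time in s.
With the tool pointing down it reaches from about 0.35 to 0.875 m from the base axis. Payload 4.2 kg.
Tool frame: the origin (TCP) lies between the finger pads; the fingertips stand 25 mm ahead of it and the grasp point (between the pads) lies 6 mm ahead of it (r.tips_ahead is the distance from the TCP to the fingertips, in m); z points along the fingers, y is the direction in which the jaws open and shut (so a half turn about z gives the same grasp; the last joint's range is limited). The gripper opens to 87 mm and grips with 3 to 60 N. Pads are 19 mm wide; open, the fingers measure 117 mm over their backs; the gripper's body (75 mm by 190 mm) begins 51 mm behind the grasp point.
Start: joints at [-54.626, 22.042, 0.453, 0, -68.411, -14.817], TCP at [0.219, -0.585, 0.248] pointing down, gripper open.
Joint ranges: [-179.83, 179.83], [-69.29, 118.12], [-61.27, 80.66], [-181.25, 117.63], [-171.15, -9.14], [-177.46, 177.46]. Speed limits (degrees/s): [159.86, 159.86, 180, 180, 180, 180].

INTERFACE

Orientations are given as a 3x3 rotation matrix whose columns are the frame's x, y, z axes.
In Python, from station import r, vision, finish_job gives the robot as it stands.
- The arm moves only by the shell command python3 -m jog 'ROWS'. ROWS is a JSON object of lists of equal length, an entry for each row: "rot": the turn, a rotation vector about the world's x, y, z in degrees, a list of three; "delta_pos": the shift along the world's x, y, z in mm, a list of three; "grip": the opening in per cent of the stroke, from 0 (shut) to 100 (fully open). A call has 1 to 10 rows; each row shifts and turns the commanded pose from where the row before left it; what a row does not reach is not made up. A row lasts 1/12 s, in which the tool goes at most 41.7 mm and 7.16 degrees, less where a joint would pass 70% of its speed; a pose out of reach is approached as far as the arm can. A call with a gripper value outside its range is refused whole. The fingers move at their own pace and stop on an object; the grip force is fixed at half the most. Time passes only in rows, so rows that do not move let the fingers close. It gives the time, the measured TCP pose, the force and the opening at its end, in the units of the state.
- r.sense(): the state, without advancing time (a new reading comes with each control period).
- vision.capture(name): name is "side" or "top"; returns a dict with "frame" (480x640x3 uint8, red, green, blue), "K" (3x3 intrinsics, pixels), "k1" (the pictures are not rectified: a ray, as slopes to the right and down, at radius r is drawn at 1 + k1 r^2 times it, then the intrinsics apply), "xyz" and "orientation" of the camera in the world. Camera axes: x right, y up, looking along -z (the intrinsics and any distortion apply to the point x, -y, -z); pixel columns grow to the right and rows downward; lengths in m; the calibration is good to about 2 mm. A picture is of the moment at which its call begins. There is no depth.
- finish_job(): hands the job in, once; it reports no verdict.
The state is a dict: "time_s": time; "joints": joint angles; "joint_velocities": joint speeds; "effort": joint torques, N m; "tcp_pos": TCP position; "ee_rot": TCP orientation; "wrist_force": force on the tool from outside, world axes, zero at the start; "moment": the same for the moment, N m; "gripper_width": opening from 0.0 (shut) to 1.0 (fully open).
Only numpy, scipy, OpenCV 4.12 (cv2) and the standard library are available. Lean on these libraries where they do the work, as an engineer would, in place of code of your own. Each camera call takes 0.05 s, during which the arm holds its last target. There are 200 camera calls.

TASK

Two cardboard cartons of different height stand side by side on the near edge of the taped rectangle on the packing counter. One at a time, in either order, tip each carton over onto the rectangle with a gentle push high up on its near broad side, so that both end up lying flat on a broad face on the counter, side by side and wholly inside the tape. Do not pinch, lift or carry the cartons, and leave everything else on the counter where it is.

Things in the scene. Friction and masses are not known exactly. Their poses are not given: they have to be found in the camera images.
- zone: rectangle marked on the counter with flat white paper tape 18 mm wide; inside 210 mm (its x) by 300 mm (its y). Origin: its centre, on the counter (z = 0). Its x points from the near side, where the cartons stand side by side astride the tape, to the far side. It shifts and turns from run to run, as do the things around it; which carton stands at +y and which at -y varies
- tall_carton: the taller of two plain cardboard cartons: 50 mm thick (its x), 80 mm wide (y), 160 mm tall (z), about 350 g, starts standing. Origin: centre of its underside. At first its +x broad face looks to the far side of the outline, yaw within 0.13 rad of the outline's. Pushed near its top it tips rather than slides; it falls by itself past about 0.4 rad of lean
- short_carton: the shorter of two plain cardboard cartons: 50 mm thick (its x), 80 mm wide (y), 125 mm tall (z), about 280 g, starts standing. Origin: centre of its underside. At first its +x broad face looks to the far side of the outline, yaw within 0.13 rad of the outline's. Pushed near its top it tips rather than slides; it falls by itself past about 0.4 rad of lean
- tall_carton_top (a point): centre of the carton's top face, 160 mm from its origin along its z
- tall_carton_center (a point): middle of the carton
- short_carton_top (a point): centre of the carton's top face, 125 mm from its origin along its z
- short_carton_center (a point): middle of the carton
- shaker: small tapered metal shaker, 32 mm across, 70 mm tall, standing between the two cartons; to be left alone. Origin: centre of its underside
- squeeze_bottle: plastic squeeze bottle with a nozzle, 60 mm across, 195 mm tall, standing beside the outline; to be left alone. Origin: centre of its underside
- food_can: steel food can with a paper label, 74 mm across, 110 mm tall, standing beside the outline; to be left alone. Origin: centre of its underside
- steel_cup: open steel cup, 70 mm across, 80 mm tall, standing beside the outline near a carton; to be left alone. Origin: centre of its underside
- meal_tray: black meal tray holding two pieces of pie, 144 x 184 mm over its rim, 40 mm high, at the robot's right; to be left alone. Origin: centre of its underside
- spatula: spatula lying on the counter at the robot's left; to be left alone. Origin: the middle of its length, near the counter
Mind the look-alikes: they are no part of the job. What is shaped like the tall_carton but green is not meant. Leave any purple look-alike of the short_carton alone.

How it is judged (in metres and radians):
On the way, in this order (a step that is already met when the one before it is completed fails the run):
1. one carton lies flat inside the tape while the other still stands upright (((angle between the x axis of tall_carton and the z axis of zone, either way round below 0.1 rad and x of tall_carton in the frame of zone between -0.113 and 0.113 m and y of tall_carton in the frame of zone between -0.118 and 0.118 m and x of tall_carton_top in the frame of zone between -0.113 and 0.113 m and y of tall_carton_top in the frame of zone between -0.118 and 0.118 m and height (world z) of tall_carton_center below 0.035 m and linear speed of tall_carton below 0.02 m/s and angle between short_carton's own z axis and vertical below 0.1 rad) or (angle between the x axis of short_carton and the z axis of zone, either way round below 0.1 rad and x of short_carton in the frame of zone between -0.113 and 0.113 m and y of short_carton in the frame of zone between -0.118 and 0.118 m and x of short_carton_top in the frame of zone between -0.113 and 0.113 m and y of short_carton_top in the frame of zone between -0.118 and 0.118 m and height (world z) of short_carton_center below 0.035 m and linear speed of short_carton below 0.02 m/s and angle between tall_carton's own z axis and vertical below 0.1 rad))), for 0.2 s.
2. both cartons lie flat inside the tape (angle between the x axis of each of tall_carton, short_carton and the z axis of zone, either way round below 0.1 rad and x of tall_carton in the frame of zone between -0.113 and 0.113 m and y of tall_carton in the frame of zone between -0.118 and 0.118 m and x of tall_carton_top in the frame of zone between -0.113 and 0.113 m and y of tall_carton_top in the frame of zone between -0.118 and 0.118 m and height (world z) of each of tall_carton_center, short_carton_center below 0.035 m and linear speed of each of tall_carton, short_carton below 0.02 m/s and x of short_carton in the frame of zone between -0.113 and 0.113 m and y of short_carton in the frame of zone between -0.118 and 0.118 m and x of short_carton_top in the frame of zone between -0.113 and 0.113 m and y of short_carton_top in the frame of zone between -0.118 and 0.118 m), for 0.2 s.
At the end, for the whole second after the job is handed in: Both cartons lie at rest on a broad face (within 0.1 rad) directly on the counter; the middles of each one's bottom and top ends lie within the 210 x 300 mm taped rectangle and at least 32 mm in from its two lateral sides, so no edge overruns the inside of the tape by over 8 mm (all of step 2); the robot touches nothing.
It fails at once if anything else on the counter is moved more than 15 mm or tipped (distance of any of shaker, squeeze_bottle, food_can, steel_cup, meal_tray, spatula from where it was at the start of the episode above 0.015 m or angle between any of shaker, squeeze_bottle, food_can, steel_cup, meal_tray's own z axis and vertical above 0.35 rad).
It fails at once if a carton is lifted off the counter (height (world z) of tall_carton_center above 0.102 m or (angle between tall_carton's own z axis and vertical above 1.4 rad and height (world z) of tall_carton_center above 0.06 m) or height (world z) of short_carton_center above 0.085 m or (angle between short_carton's own z axis and vertical above 1.4 rad and height (world z) of short_carton_center above 0.06 m)).
It fails at once if a carton is pinched or pressed hard by the fingers (over 25 N) (contact force between the fingers and tall_carton above 25 N or contact force between the fingers and short_carton above 25 N).
It also fails if it takes over 42 s, if anything falls off the work surface, if the arm or the gripper's body presses on something with over 40 N, if the wrist force passes 120 N, or if a joint passes its speed limit or range.

## Working session

There is one attempt and no reset: what is moved stays moved. The work goes in short steps, Python scripts to look and compute and a shell command to move; the robot and the scene stay as the last step left them, time stands still between calls to the robot, and variables do not carry over. Pictures are saved under pics/ and viewed, about 8 in all and at most 12, crops included, and the job is handed in when it is done.

```bash
mkdir -p pics
cat > h.py <<'E'
import numpy as np, cv2, pickle
def cap(n):
    from station import vision
    c=vision.capture(n); pickle.dump(c,open(n+'.pkl','wb')); return c
def load(n): return pickle.load(open(n+'.pkl','rb'))
def ray(c,uv):
    K=np.array(c['K']);d=np.array([(uv[0]-K[0,2])/K[0,0],(uv[1]-K[1,2])/K[1,1]]);s=d.copy()
    for _ in range(20): s=d/(1+c['k1']*(s@s))
    v=np.array(c['orientation'])@np.array([s[0],-s[1],-1]);return np.array(c['xyz']),v
def onz(c,uv,z):
    o,v=ray(c,uv);return o+v*(z-o[2])/v[2]
def proj(c,p):
    q=np.array(c['orientation']).T@(np.array(p)-c['xyz']);s=np.array([q[0],-q[1]])/-q[2]
    s=s*(1+c['k1']*(s@s));K=np.array(c['K']);return np.array([K[0,0]*s[0]+K[0,2],K[1,1]*s[1]+K[1,2]])
E
python3 - <<'E'
from h import *
from station import r
for n in('top','side'):
    c=cap(n);cv2.imwrite(f'pics/{n}0.png',c['frame'][:,:,::-1]);print(n,c['K'],c['k1'],c['xyz'],c['orientation'])
s=r.sense();print(s['time_s'],s['tcp_pos'],s['ee_rot'],s['wrist_force'])
E
```

```text
top [[566.15665401   0.         324.95056331]
 [  0.         566.15665401 237.68601738]
 [  0.           0.           1.        ]] -0.13717279349092654 [ 0.3064043  -0.01066954  1.30194178] [[-9.07701284e-03  9.79062585e-01 -2.03356981e-01]
 [-9.99958675e-01 -8.99044335e-03  1.34950380e-03]
 [-5.07020741e-04  2.03360827e-01  9.79103731e-01]]
side [[507.41763966   0.         309.78916476]
 [  0.         507.41763966 232.08598888]
 [  0.           0.           1.        ]] -0.13897209557020884 [0.12716166 0.87094301 0.9338326 ] [[-0.9091103   0.26880188 -0.31822007]
 [-0.41655037 -0.58285518  0.69768591]
 [ 0.00206307  0.76682813  0.64184917]]
0.1 [ 0.21930684 -0.58474     0.24657587] [[-9.36370061e-01 -3.51013420e-01 -8.29464621e-04]
 [-3.51014369e-01  9.36368358e-01  1.79200000e-03]
 [ 1.47668374e-04  1.96912915e-03 -9.99998050e-01]] [-0.28906862  0.08033685  0.02490529]
```

View pics/top0.png

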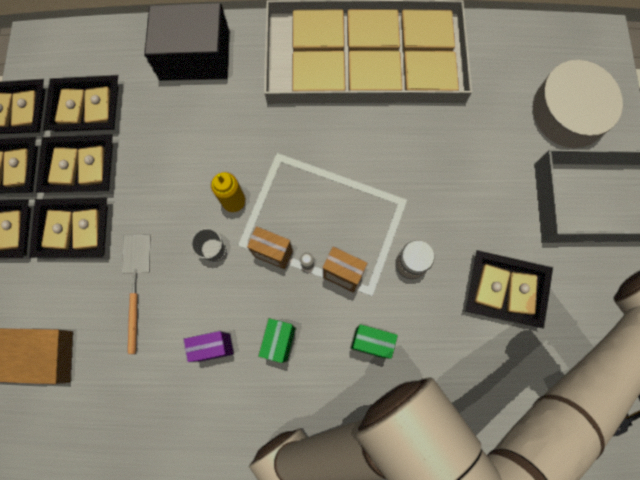

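View pics/side0.png

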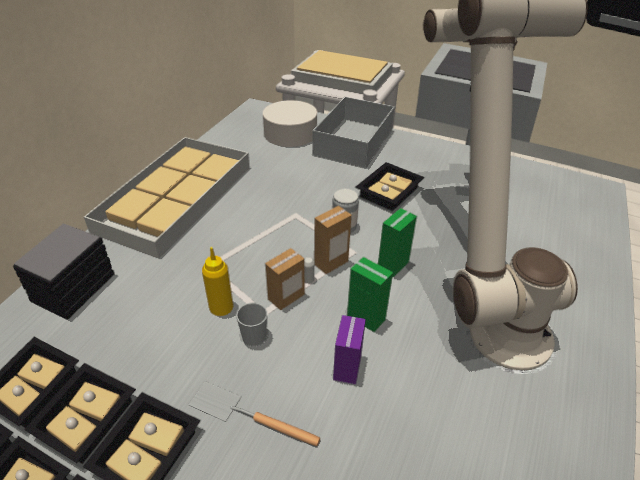

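Top view: the brown cartons are at (270,246), short, and (345,268), tall, with the shaker between them at (307,261). The look-alikes are green at (277,340) and (375,341), and purple at (207,346). I choose the two brown ones standing on the tape's near side. Next I'll measure them and check with a close crop.

Run:
```python
from h import *
c=load('top');f=c['frame'];hsv=cv2.cvtColor(f,cv2.COLOR_RGB2HSV)
w=((hsv[:,:,1]<25)&(hsv[:,:,2]>195)).astype(np.uint8)
n,l,st,ce=cv2.connectedComponentsWithStats(w)
for i in range(1,n):
    if st[i,4]>40: print('white',st[i],ce[i].round())
b=((hsv[:,:,0]>5)&(hsv[:,:,0]<18)&(hsv[:,:,1]>110)).astype(np.uint8)
n,l,st,ce=cv2.connectedComponentsWithStats(b)
for i in range(1,n):
    if st[i,4]>60: print('brown',st[i],ce[i].round())
print('V brown hist',np.histogram(hsv[225:295,245:370,2][b[225:295,245:370]>0],12))
x0,y0,x1,y1=235,150,440,365
cr=cv2.resize(f[y0:y1,x0:x1],None,fx=3.6,fy=2.78,interpolation=cv2.INTER_CUBIC)
x0,y0,x1,y1=235,215,385,305
cr=cv2.resize(f[y0:y1,x0:x1],None,fx=5,fy=5,interpolation=cv2.INTER_CUBIC)
for k in range(0,150,10): cv2.putText(cr,str(x0+k),(k*5,8),0,.3,(255,0,0),1);cv2.line(cr,(k*5,10),(k*5,14),(255,0,0))
for k in range(0,90,10): cv2.putText(cr,str(y0+k),(0,k*5+3),0,.3,(255,0,0),1)
cv2.imwrite('pics/crop1.png',cr[:,:,::-1])
```

```text
white [405 243  20  25 149] [415. 254.]
white [363 277  13  16  49] [370. 286.]
brown [248 227  44  41 808] [270. 246.]
brown [329 247  38  24 341] [348. 259.]
brown [323 259  38  33 471] [342. 273.]
brown [128 293   9  61 471] [132. 324.]
brown [   0  329   72   55 3606] [ 33. 356.]
V brown hist (array([101,  67,  30,  21,  16,  21,  23,  21,  23,  52, 548, 700]), array([ 47.        ,  57.41666667,  67.83333333,  78.25      ,
        88.66666667,  99.08333333, 109.5       , 119.91666667,
       130.33333333, 140.75      , 151.16666667, 161.58333333,
       172.        ]))
```

View pics/crop1.png

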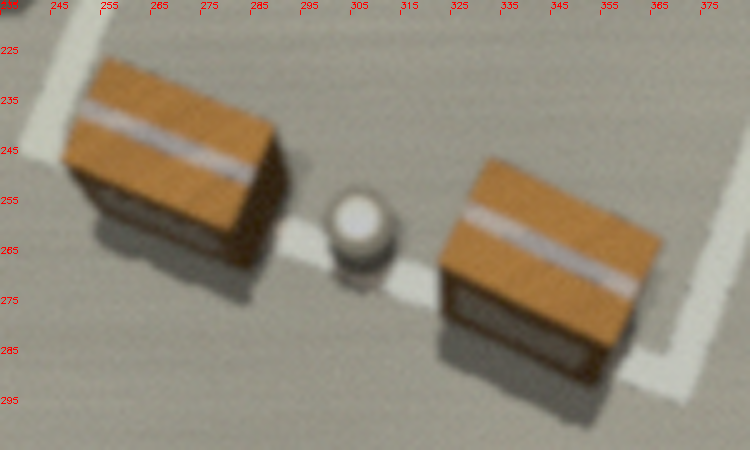

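The crop confirms it: two brown cartons with a light tape strip, their bright top faces centred near (268,244) short and (345,265) tall. The shaker is between them at (306,259), and the outline's near edge runs under both.

```bash
cat > meas.py <<'E'
from h import *
def tops(c):
    hsv=cv2.cvtColor(c['frame'],cv2.COLOR_RGB2HSV)
    b=((hsv[:,:,0]>5)&(hsv[:,:,0]<20)&(hsv[:,:,1]>90)&(hsv[:,:,2]>125)).astype(np.uint8)
    return b
def rect(c,b,box,z):
    x0,y0,x1,y1=box;m=np.zeros_like(b);m[y0:y1,x0:x1]=b[y0:y1,x0:x1]
    ps=np.argwhere(m)[:,::-1].astype(float)
    P=np.array([onz(c,p,z)[:2] for p in ps]);return cv2.minAreaRect((P*1000).astype(np.float32)),P
E
python3 - <<'E'
from meas import *
c=load('top');b=tops(c)
for nm,box,z in(('short',(240,220,295,275),.125),('tall',(318,240,375,300),.16)):
    R,P=rect(c,b,box,z);print(nm,R,cv2.boxPoints(R).round().tolist())
f=c['frame'].astype(int);g=cv2.cvtColor(c['frame'],cv2.COLOR_RGB2HSV)
def line(a,bb,n=40):
    # search perpendicular to approx px line a->bb for bright band; return centre world pts
    a=np.array(a,float);bb=np.array(bb,float);d=(bb-a)/np.linalg.norm(bb-a);nn=np.array([-d[1],d[0]]);out=[]
    gr=c['frame'].mean(2).astype(np.float32)
    for t in np.linspace(.04,.96,n):
        s=np.linspace(-9,9,73);q=(a+(bb-a)*t)+s[:,None]*nn
        v=cv2.remap(gr,q[None,:,0].astype(np.float32),q[None,:,1].astype(np.float32),1)[0]
        k=v-np.median(v);k[k<.5*k.max()]=0
        if 20<v.max()-np.median(v): out.append(onz(c,a+(bb-a)*t+nn*(s@k/k.sum()),0)[:2])
    out=np.array(out);vx,vy,x,y=cv2.fitLine((out*1000).astype(np.float32),cv2.DIST_HUBER,0,.01,.01).ravel()
    res=np.abs((out*1000-[x,y])@[-vy,vx]);print(len(out),np.degrees(np.arctan2(vy,vx)),res.max())
    return np.array([x,y]),np.array([vx,vy])
far=line((281,160),(403,203));L=line((279,162),(247,228));Rr=line((402,205),(371,288))
near=line((290,262),(326,275),20); 
def X(p,q):
    t=np.linalg.solve(np.array([p[1],-q[1]]).T,q[0]-p[0]);return p[0]+t[0]*p[1]
C=[X(far,L),X(far,Rr),X(near,Rr),X(near,L)];print(np.round(C,1).tolist())
print('sides',[np.linalg.norm(C[i]-C[(i+1)%4]).round(1) for i in range(4)],'centre',np.mean(C,0))
for nm,uv,z in(('shaker',(306,258),.07),('can',(417,256),.11),('cup',(207,244),.08),('purple',(207,346),.125),('green1',(277,340),.16),('green2',(375,341),.16),('bottlebase',(235,203),0.02)):print(nm,(onz(c,uv,z)*1000).round())
E
```

```text
short ((540.3886108398438, 108.4826889038086), (78.82544708251953, 48.746646881103516), 67.19274139404297) [[503.0, 82.0], [548.0, 63.0], [578.0, 135.0], [533.0, 154.0]]
tall ((487.0211181640625, -52.01177978515625), (78.74185180664062, 48.84659194946289), 63.20634841918945) [[447.0, -76.0], [491.0, -98.0], [527.0, -28.0], [483.0, -6.0]]
40 68.724174 0.6390955928926452
40 -21.241943 0.5912718254118237
40 -21.2785 0.5669746763405343
20 65.268005 17.05669552887054
[[779.0999755859375, 99.19999694824219], [663.5, -197.60000610351562], [440.3999938964844, -110.69999694824219], [573.9000244140625, 179.0]]
sides [np.float32(318.5), np.float32(239.4), np.float32(319.0), np.float32(220.2)] centre [614.2007     -7.5191345]
shaker [517.  30.  70.]
can [ 512. -209.  110.]
cup [548. 249.  80.]
purple [325. 233. 125.]
green1 [336.  85. 160.]
green2 [ 332. -110.  160.]
bottlebase [658. 198.  20.]
```

Zone: centre (615,-8), yaw -21.3°. The tape-centre side I measured is 318.5 mm against 318 expected. The near-edge fit was spoiled by the cartons, so I placed the centre from the far edge instead. Short top is at (540,108), yaw -22.8°; tall top is at (487,-52), yaw -26.8°. Both top faces come out at 79x49 mm against 80x50. I'll tip the tall one first, with fingers shut and approaching from behind.

```bash
python3 -m jog '{"rot":[[0,0,-6],[0,0,-6],[0,0,-6],[0,0,-6],[0,0,-6],[0,0,-6],[0,0,-6],[0,0,-5.6],[0,0,0],[0,0,0]],"delta_pos":[[12,31,0],[12,31,0],[12,31,0],[12,31,0],[12,31,0],[12,31,0],[12,31,0],[12,31,0],[12,31,0],[12,31,0]],"grip":[0,0,0,0,0,0,0,0,0,0]}'
python3 -m jog '{"rot":[[0,0,0],[0,0,0],[0,0,0],[0,0,0],[0,0,0],[0,0,0],[0,0,0],[0,0,0],[0,0,0]],"delta_pos":[[11,31,0],[11,31,0],[11,31,0],[11,31,0],[11,31,0],[11,31,0],[11,31,0],[11,32,0],[0,0,0]],"grip":[0,0,0,0,0,0,0,0,0]}'
```

```text
time_s: 0.93
tcp_pos: [0.3394, -0.2736, 0.2473]
ee_rot: [[-0.89, 0.455, -0.0], [0.455, 0.89, 0.0], [0.0, 0.0, -1.0]]
wrist_force: [0.3, -0.5, -0.2]
gripper_width: 0.328
time_s: 1.68
tcp_pos: [0.4292, -0.0223, 0.2475]
ee_rot: [[-0.893, 0.45, 0.001], [0.45, 0.893, 0.001], [-0.001, 0.001, -1.0]]
wrist_force: [-0.1, 0.6, 0.5]
gripper_width: 0.007
```

```bash
python3 -m jog '{"rot":[[0,0,0],[0,0,0],[0,0,0],[0,0,0],[0,0,0],[0,0,0],[0,0,0],[0,0,0]],"delta_pos":[[0,0,-28],[0,0,-28],[0,0,-28],[4.5,-2.3,0],[4.5,-2.3,0],[4.5,-2.3,0],[4.5,-2.3,0],[0,0,0]],"grip":[0,0,0,0,0,0,0,0]}'
python3 -m jog '{"rot":[[0,0,0],[0,0,0],[0,0,0],[0,0,0],[0,0,0],[0,0,0],[0,0,0]],"delta_pos":[[3.6,-1.8,0],[3.6,-1.8,0],[3.6,-1.8,0],[3.6,-1.8,0],[3.6,-1.8,0],[3.6,-1.8,0],[3.6,-1.8,0]],"grip":[0,0,0,0,0,0,0]}'
python3 - <<'E'
from h import *
for n in('top','side'):
    c=cap(n)
a=load('top')['frame'][140:380,180:440];b=load('side')['frame'][160:400,200:460]
cv2.imwrite('pics/p2.png',cv2.resize(np.hstack([a,b]),None,fx=1.5,fy=1.5)[:,:,::-1])
E
```

```text
time_s: 2.35
tcp_pos: [0.4477, -0.0356, 0.1651]
ee_rot: [[-0.89, 0.455, 0.004], [0.455, 0.89, 0.001], [-0.003, 0.002, -1.0]]
wrist_force: [0.1, 0.5, -0.5]
gripper_width: 0.005
time_s: 2.93
tcp_pos: [0.4711, -0.0482, 0.1635]
ee_rot: [[-0.891, 0.455, -0.0], [0.455, 0.891, -0.0], [0.0, -0.0, -1.0]]
wrist_force: [0.6, -0.1, -0.1]
gripper_width: 0.004
```

View pics/p2.png

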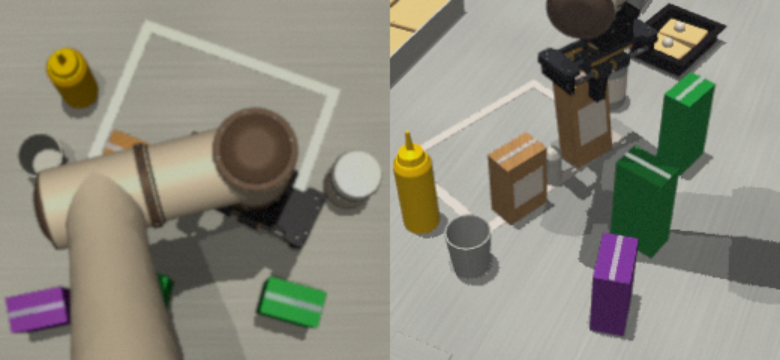

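The side view shows the shut fingers against the tall carton's upper near side at about (585,95), and the carton just beginning to lean. I'll keep pushing gently.

```bash
python3 -m jog '{"rot":[[0,0,0],[0,0,0],[0,0,0],[0,0,0],[0,0,0],[0,0,0],[0,0,0],[0,0,0],[0,0,0],[0,0,0]],"delta_pos":[[3.6,-1.8,0],[3.6,-1.8,0],[3.6,-1.8,0],[3.6,-1.8,0],[3.6,-1.8,0],[3.6,-1.8,0],[3.6,-1.8,0],[3.6,-1.8,0],[3.6,-1.8,0],[0,0,0]],"grip":[0,0,0,0,0,0,0,0,0,0]}'
python3 -m jog '{"rot":[[0,0,0],[0,0,0],[0,0,0],[0,0,0],[0,0,0],[0,0,0]],"delta_pos":[[0,0,0],[0,0,0],[0,0,0],[0,0,0],[0,0,0],[0,0,0]],"grip":[0,0,0,0,0,0]}'
python3 - <<'E'
from h import *
c=cap('side');cv2.imwrite('pics/p3.png',c['frame'][140:400,180:480][:,:,::-1])
E
```

```text
time_s: 3.87
tcp_pos: [0.5039, -0.0644, 0.1635]
ee_rot: [[-0.891, 0.455, 0.0], [0.455, 0.891, -0.0], [-0.0, 0.0, -1.0]]
wrist_force: [0.4, 0.2, 0.7]
gripper_width: 0.002
time_s: 4.37
tcp_pos: [0.503, -0.0641, 0.1636]
ee_rot: [[-0.891, 0.455, 0.0], [0.455, 0.891, 0.0], [-0.0, 0.0, -1.0]]
wrist_force: [-0.1, -0.1, 0.1]
gripper_width: 0.008
```

View pics/p3.png

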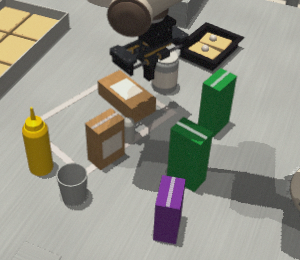

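The tall carton lies flat, at (128,95) in the crop, and the short one still stands. I'll retract up and back, then move over behind the short carton.

```bash
python3 -m jog '{"rot":[[0,0,0],[0,0,0],[0,0,0],[0,0,0],[0,0,2.1],[0,0,2.1],[0,0,0],[0,0,0],[0,0,0],[0,0,0]],"delta_pos":[[-18,9,20],[-18,9,30],[0,0,35],[3,29.7,0],[3,29.7,0],[3,29.7,0],[3,29.7,0],[3,29.7,0],[3,29.7,0],[0,0,0]],"grip":[0,0,0,0,0,0,0,0,0,0]}'
python3 - <<'E'
from meas import *
c=cap('top');cv2.imwrite('pics/p4.png',c['frame'][140:380,180:460][:,:,::-1])
c=cap('side');cv2.imwrite('pics/p5.png',c['frame'][140:400,180:480][:,:,::-1])
a=cv2.resize(load('top')['frame'][140:380,180:460],None,fx=1.3,fy=1.3);b=cv2.resize(c['frame'][160:400,190:470],None,fx=1.3,fy=1.3)
cv2.imwrite('pics/p6.png',np.hstack([a,b])[:,:,::-1])
E
```

```text
time_s: 5.25
tcp_pos: [0.4859, 0.136, 0.2485]
ee_rot: [[-0.923, 0.384, 0.001], [0.384, 0.923, 0.001], [-0.001, 0.002, -1.0]]
wrist_force: [0.5, 0.5, -0.0]
gripper_width: 0.002
```

View pics/p6.png

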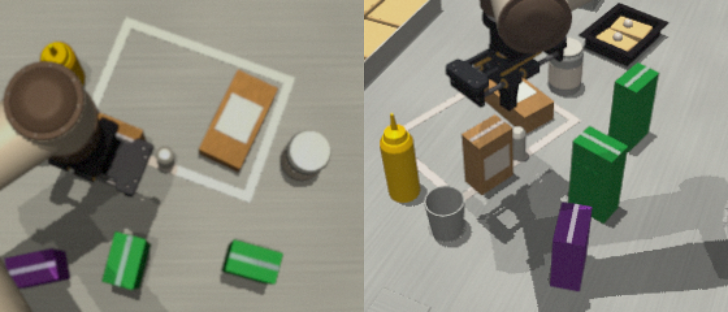

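The tall carton lies well inside the tape (top view, (240,118) in the crop), and the short one stands untouched. Now lower behind the short one and push.

```bash
python3 -m jog '{"rot":[[0,0,0],[0,0,0],[0,0,0],[0,0,0],[0,0,0],[0,0,0],[0,0,0],[0,0,0],[0,0,0],[0,0,0]],"delta_pos":[[0,-4,-29],[0,0,-30],[0,0,-30],[0,0,-28],[0,0,0],[4.6,-1.9,0],[4.6,-1.9,0],[4.6,-1.9,0],[3.7,-1.5,0],[3.7,-1.5,0]],"grip":[0,0,0,0,0,0,0,0,0,0]}'
python3 -m jog '{"rot":[[0,0,0],[0,0,0],[0,0,0],[0,0,0],[0,0,0],[0,0,0],[0,0,0],[0,0,0],[0,0,0],[0,0,0]],"delta_pos":[[3.7,-1.5,0],[3.7,-1.5,0],[3.7,-1.5,0],[3.7,-1.5,0],[3.7,-1.5,0],[3.7,-1.5,0],[3.7,-1.5,0],[3.7,-1.5,0],[3.7,-1.5,0],[0,0,0]],"grip":[0,0,0,0,0,0,0,0,0,0]}'
python3 - <<'E'
from h import *
c=cap('side');cv2.imwrite('pics/p7.png',c['frame'][140:400,180:480][:,:,::-1])
E
```

```text
time_s: 6.18
tcp_pos: [0.5074, 0.1194, 0.133]
ee_rot: [[-0.921, 0.389, 0.002], [0.389, 0.921, 0.001], [-0.002, 0.002, -1.0]]
wrist_force: [-1.0, 1.4, 0.2]
gripper_width: 0.005
time_s: 7.02
tcp_pos: [0.5404, 0.1056, 0.1315]
ee_rot: [[-0.921, 0.389, 0.001], [0.389, 0.921, -0.0], [-0.0, 0.0, -1.0]]
wrist_force: [0.0, -0.2, -0.4]
gripper_width: 0.004
```

View pics/p7.png

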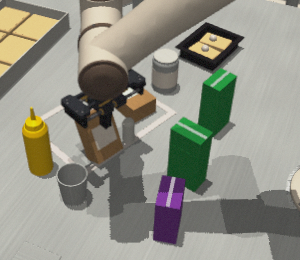

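The short carton, at (100,138) in the crop, is leaning but hasn't gone over yet. It needs about 20 mm more.

```bash
python3 -m jog '{"rot":[[0,0,0],[0,0,0],[0,0,0],[0,0,0],[0,0,0],[0,0,0],[0,0,0],[0,0,0],[0,0,0],[0,0,0]],"delta_pos":[[3.7,-1.5,0],[3.7,-1.5,0],[3.7,-1.5,0],[3.7,-1.5,0],[3.7,-1.5,0],[0,0,0],[0,0,0],[0,0,0],[0,0,0],[0,0,0]],"grip":[0,0,0,0,0,0,0,0,0,0]}'
python3 - <<'E'
from h import *
c=cap('side');cv2.imwrite('pics/p8.png',c['frame'][140:400,180:480][:,:,::-1])
E
```

```text
time_s: 7.9
tcp_pos: [0.5579, 0.0984, 0.1316]
ee_rot: [[-0.922, 0.388, -0.0], [0.388, 0.922, -0.0], [0.0, -0.0, -1.0]]
wrist_force: [-0.4, -0.9, -0.7]
gripper_width: 0.004
```

View pics/p8.png

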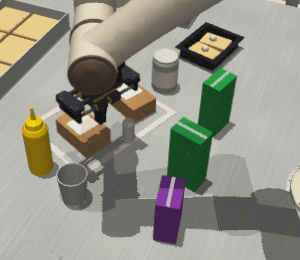

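The short carton has tipped and lies flat. I'll retract upwards and swing clear, so the top view can be measured.

```bash
python3 -m jog '{"rot":[[0,0,0],[0,0,0],[0,0,0],[0,0,0],[0,0,0],[0,0,0],[0,0,0],[0,0,0],[0,0,0],[0,0,0]],"delta_pos":[[-5,2,30],[-10,4,30],[-15,6,30],[-20,0,30],[-15,-30,0],[-15,-30,0],[-15,-30,0],[-15,-30,0],[-10,-32,0],[-10,-32,0]],"grip":[0,0,0,0,0,0,0,0,0,0]}'
python3 -m jog '{"rot":[[0,0,0],[0,0,0],[0,0,0],[0,0,0],[0,0,0],[0,0,0],[0,0,0],[0,0,0],[0,0,0],[0,0,0]],"delta_pos":[[-10,-35,0],[-10,-35,0],[-10,-35,0],[-10,-35,0],[-10,-35,0],[-10,-35,0],[-10,-35,0],[-10,-35,0],[-10,-35,0],[0,0,0]],"grip":[0,0,0,0,0,0,0,0,0,0]}'
python3 - <<'E'
from meas import *
c=cap('top');d=cap('side');b=tops(c)
b=cv2.morphologyEx(b,cv2.MORPH_OPEN,np.ones((3,3)))
n,l,st,ce=cv2.connectedComponentsWithStats(b)
th=np.radians(-21.26);ex=np.array([np.cos(th),np.sin(th)]);ey=np.array([-ex[1],ex[0]]);o=np.array([615.1,-7.8])
for i in range(1,n):
    if st[i,4]>150 and 200<ce[i][0]<420 and 130<ce[i][1]<300:
        P=np.array([onz(c,p,.05)[:2] for p in np.argwhere(l==i)[:,::-1]])*1000
        R=cv2.minAreaRect(P.astype(np.float32));B=cv2.boxPoints(R)-o
        print(R,np.c_[B@ex,B@ey].round().tolist())
a=c['frame'][140:380,180:460];e=d['frame'][160:400,190:470]
cv2.imwrite('pics/p9.png',cv2.resize(np.hstack([a,e]),None,fx=1.4,fy=1.4)[:,:,::-1])
E
```

```text
time_s: 8.78
tcp_pos: [0.4269, -0.0748, 0.2519]
ee_rot: [[-0.922, 0.387, 0.001], [0.387, 0.922, 0.0], [-0.001, 0.001, -1.0]]
wrist_force: [1.0, 0.2, 0.2]
gripper_width: 0.004
time_s: 9.62
tcp_pos: [0.3365, -0.3931, 0.2512]
ee_rot: [[-0.919, 0.393, -0.001], [0.393, 0.919, -0.001], [0.0, -0.001, -1.0]]
wrist_force: [0.2, -0.3, 0.4]
gripper_width: 0.005
((624.3373413085938, 73.33670806884766), (78.7738037109375, 123.80350494384766), 66.67959594726562) [[-84.0, 42.0], [40.0, 37.0], [42.0, 116.0], [-81.0, 121.0]]
((582.4968872070312, -99.63441467285156), (79.56465148925781, 158.75860595703125), 63.12053680419922) [[-80.0, -129.0], [78.0, -145.0], [86.0, -66.0], [-72.0, -50.0]]
```

View pics/p9.png

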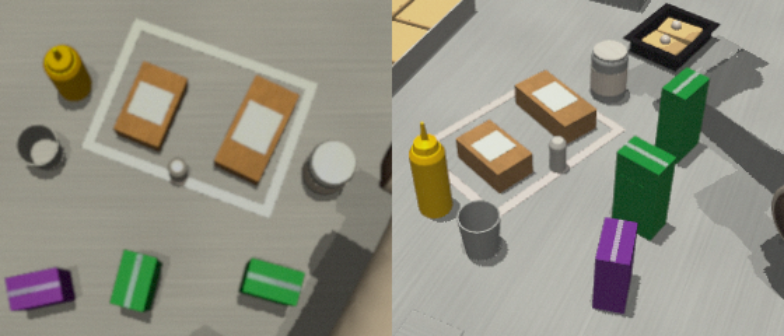

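Both cartons lie flat inside the tape. The tall one's end middles are at y = -90 and -105 mm, and the short one's at +82 and +77 mm (limit ±118 mm). All x values are within -82 to +82 mm (limit ±113 mm). Everything else is in place and the arm is clear, so I'm handing in.

```bash
python3 -c "from station import finish_job; print(finish_job())"
```

```text
the job is handed in; nothing more can be done
None
```

I tipped the tall carton and then the short one with the shut fingers, pushing gently high on each near broad side, and handed the job in at about 9.7 s of the 42 s.

- **Cartons:** in the last pictures both lie flat on a broad face, side by side inside the tape. Measured at 50 mm height, their upper faces are 159 x 80 mm and 124 x 79 mm, which fits the given sizes. The middles of their ends lie at most 105 mm sideways (limit 118) and at most 82 mm along the zone's x (limit 113).
- **Everything else:** nothing else looks moved in either view. I judged that by eye and did not re-measure the positions.
- **Forces:** the wrist force stayed under 2 N in every reading I took.
- **Check that failed:** the line fit to the near tape edge was off by up to 17 mm, because the cartons and shaker hid it. I placed the zone from the far edge and the two sides instead. The side-to-side distance matched the expected 318 mm to within 1 mm; the near edge was not checked separately.

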